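Pack a control station under the cantilever tray

TASK

Lift the top tray of the grey cantilever case by its handle and swing it over to the robot's left as far as it goes, without letting it fall. Set the two-button control station down flat, not dropped, on the floor of the big empty compartment underneath, then swing the tray back and lower it gently until the case is fully closed. Leave the single-mushroom-button box, the carton and the screwdriver where they are.

Things in the scene. Friction and masses are not known exactly. Their poses are not given: they have to be found in the camera images.
- case: Lower part of a grey steel cantilever case, fixed to the bench: open box 170 (local x) x 280 (y) x 65 mm high, walls and floor 5 mm. Origin: centre of its underside, on the bench. A wall 4 mm thick, top 55 mm above the bench, runs along x at y = +52 mm; the small bay beyond it is full of spares, the big bay is empty. The tray swings open towards the case's +x (roughly the robot's left).
- bay (a point): Centre of the floor of the empty big bay, at (0, -42.5, +5) mm in the case frame, axes as the case's. The bay is 160 mm (x) x 185 mm (y, from -135 to +50) and 60 mm deep below the case's rim. Hidden under the tray while that is closed.
- tray_handle (a point): Centre of the tray's bar handle: black bar 16 mm wide (x), 14 high, 124 long (y), with uprights under its ends (y = +/-58). Axes always parallel to the case's. Closed: at x = y = 0 of the case, 142 mm above the bench, 31 above the tray's rim. Tray: grey box 170 (x) x 280 (y) x 45 mm with small spares fixed in it, its bottom 76 mm below this point, closed just on the case's rim.
- tray_arm (a joint): Swing of the parallel link arms (rad): 0 closed, 2.2 open at the stop. They keep the tray level: from closed it shifts in the case frame by x = 119.9*(cos 0.468 - cos(0.468+q)), z = 119.9*(sin(0.468+q) - sin 0.468) mm; 213 mm along x when open. Highest (66 mm up) at q = 1.10: below that it falls shut, above that open, by its weight (0.6 kg), little friction; open it stays open.
- station: Control station to be packed: a grey box 140 (local x) x 56 (local y) x 40 mm high with two short black round push-buttons on top at local x = +/-35 mm (26 mm diameter), 51 mm high in all, and a short black cable gland, 20 mm diameter, sticking out 10 mm from its +x end. Origin: centre of its underside; z up. About 0.28 kg, lying loose on the bench.
- stop_box: Bystander: a box of the same size and colour as the station, but with one large black mushroom button (44 mm diameter, top 68 mm high) in the middle. Origin: centre of its underside. It and the station may stand in either of two places. Leave it.
- carton: Bystander: cardboard carton 80 (x) x 130 (y) x 70 mm, origin at the centre of its underside. Leave it.
- driver: Bystander: screwdriver lying on the bench, about 200 mm long, along its local x. Leave it.
Not all that is in view belongs to the job. Leave any pink or red look-alike of the station alone.

How it is judged:
By the outcome, as a careful person would: the job done as asked, in the order asked, and still so for the second after the job is handed in, with the robot touching nothing.
It also fails if it takes over 67 s, if anything falls off the work surface, if the arm or the gripper's body presses on something with over 40 N, if the wrist force passes 120 N, or if a joint passes its speed limit or range.

ROBOT

A 7-joint arm with a two-finger parallel gripper is mounted at the origin on the work surface. World frame = base frame: x ahead of the robot, y to its left, z up, the work surface at z = 0. Lengths are in m, angles in rad, forces in N, time in s.
With the tool pointing down it reaches from about 0.4 to 0.85 m from the base axis. Payload 6.9 kg.
Tool frame: the origin (TCP) lies at the very end of the fingers, on their centre line; the grasp point (between the pads) lies 19 mm behind it; z points along the fingers, y is the line along which they close (so a half turn about z gives the same grasp; the last joint's range is limited). The gripper opens to 85 mm and grips with 20 to 120 N. Pads are 22 mm wide; open, the fingers measure 114 mm over their backs; the gripper's body (76 mm by 85 mm) begins 54 mm behind the grasp point. The pads swing forward as they close: fully open they stand 13 mm farther back than shut.
Start: joints at [1.331, 0.507, -0.238, 1.5, 0.126, 1.149, -0.155], TCP at [0.212, -0.588, 0.231] pointing down, gripper open.
Joint ranges: [-3.08, 3.08], [-0.24, 2.05], [-1.43, 1.35], [0, 2.5], [-1.52, 4.66], [0.17, 1.96], [-2.89, 2.89]. Speed limits (rad/s): [2.39, 2.39, 3.14, 3.14, 3.14, 3.14, 3.14].

INTERFACE

Orientations are given as a unit quaternion [w, x, y, z].
In Python, from plant import manip gives the robot as it stands. Calls block until the motion is done:
- manip.move_to(position, orientation): joint-space move of the TCP to a pose.
- manip.servo_line(position, frame=None, v=0.15): straight line of the TCP; frame=None keeps the orientation; v is the mean speed in m/s.
- manip.move_joints(angles): joint-space move.
- manip.set_gripper(opening): finger opening in m; the grip force is fixed at half the most; returns when the fingers have stopped.
- manip.wait(seconds).
- manip.solve_ik(position, orientation): joint angles nearest the present ones, or None.
- manip.sense(): the state.
- manip.camera(name): name is "scene" or "top" or "wrist"; returns a dict with "img" (420x560x3 uint8, blue, green, red), "vfov" (degrees; the focal length in pixels is half the picture's height over the tangent of half this angle, whatever the lens; pixels are square), "cx", "cy" (the principal point, pixels), "xyz" and "orientation" of the camera in the world. Camera axes: x right, y down, z forward; pixel columns grow to the right and rows downward; lengths in m; the calibration is good to about 2 mm. A picture is of the moment at which its call begins. There is no depth.
A pose or a line that the arm cannot do raises manip.MotionError and nothing moves.
- manip.hand_in(): hands the job in; it is judged then, once.
The state is a dict: "t": time; "q": joint angles; "dq": joint speeds; "joint_torque": joint torques, N m; "ee_pos": TCP position; "tcp_rot": TCP orientation; "ft_force": force on the tool from outside, world axes, zero at the start; "ft_torque": the same for the moment, N m; "opening": finger opening in m; "grip_force": force on a finger pad.
Only numpy, scipy, OpenCV 4.12 (cv2) and the standard library are available. Lean on these libraries where they do the work, as an engineer would, in place of code of your own. Each camera call takes 0.05 s, during which the arm holds its last target. There are 200 camera calls.

## Working session

There is one attempt and no reset: what is moved stays moved. The work goes in short steps, each a Python script; the robot and the scene stay as the last script left them, time stands still between calls to the robot, and variables do not carry over. Pictures are saved under pics/ and viewed, at most 10 in all, crops included, and the job is handed in when it is done.

```bash
ls; mkdir -p pics
python3 - <<'E'
from plant import manip
import cv2,numpy as np
for n in("scene","top"):
    c=manip.camera(n); cv2.imwrite(f"pics/{n}0.png",c["img"]); print(n,c["vfov"],c["cx"],c["cy"],c["xyz"],c["orientation"],[k for k in c])
s=manip.sense();print(s["t"],s["ee_pos"],s["tcp_rot"],s["opening"])
E
```

```text
pics
scene 47.868095728270305 274.6760175619266 213.37927881932202 [1.04621894 0.2473056  0.94373548] [-0.13220542  0.40079586  0.8562744  -0.29778945] ['img', 'vfov', 'cx', 'cy', 'xyz', 'orientation']
top 56.95310720866582 275.05031291612295 210.34423261822525 [ 0.4209572  -0.17308976  1.03985594] [ 0.03552293 -0.70367221  0.70756136 -0.05422598] ['img', 'vfov', 'cx', 'cy', 'xyz', 'orientation']
0.1 [ 0.21161669 -0.58763606  0.23051819] [-7.64151194e-04  9.85090234e-01  1.72036694e-01 -1.47455797e-04] 0.0857783755618919
```

View pics/top0.png

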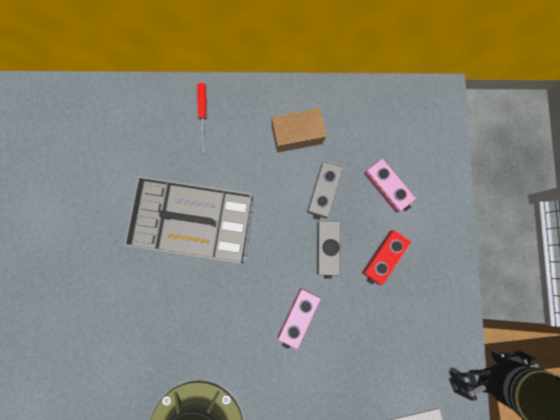

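View pics/scene0.png

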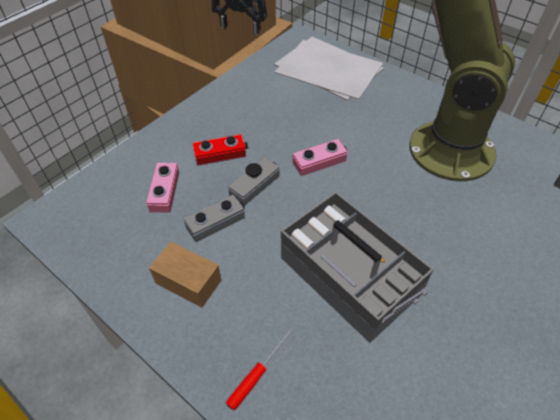

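```bash
cat > h.py <<'E'
from plant import manip
import cv2,numpy as np
from scipy.spatial.transform import Rotation as R
def rot(q): return R.from_quat([q[1],q[2],q[3],q[0]])
def cam(n,save=None):
    c=manip.camera(n)
    if save: cv2.imwrite(f"pics/{save}.png",c["img"])
    return c
def ray(c,u,v):
    f=c["img"].shape[0]/2/np.tan(np.radians(c["vfov"])/2)
    d=rot(c["orientation"]).apply([(u-c["cx"])/f,(v-c["cy"])/f,1]); return np.array(c["xyz"]),d
def onplane(c,uv,z):
    out=[]
    for u,v in np.atleast_2d(uv):
        o,d=ray(c,u,v); out.append(o+d*(z-o[2])/d[2])
    return np.array(out)
def down(yaw): # tool pointing down, tool y axis (closing line) at angle yaw in world
    z=np.array([0,0,-1.]); y=np.array([np.cos(yaw),np.sin(yaw),0]); x=np.cross(y,z)
    q=R.from_matrix(np.c_[x,y,z]).as_quat(); return [q[3],q[0],q[1],q[2]]
E
python3 - <<'E'
from h import *
a=cv2.imread("pics/top0.png")[165:275,115:265];b=cv2.imread("pics/scene0.png")[190:340,270:440]
a=cv2.resize(a,(600,440),interpolation=3)[:, :];b=cv2.resize(b,(660,582),interpolation=3)
cv2.imwrite("pics/a.png",a);cv2.imwrite("pics/b.png",b)
c=cam("top");
# black and grey blobs
img=c["img"]; hsv=cv2.cvtColor(img,cv2.COLOR_BGR2HSV)
roi=np.zeros(img.shape[:2],np.uint8)
roi[150:300,300:350]=1
blk=((hsv[...,2]<60)&(roi>0)).astype(np.uint8)
n,l,st,ce=cv2.connectedComponentsWithStats(blk)
for i in range(1,n):
    if st[i,4]>8: print("blk",ce[i],st[i,4],onplane(c,ce[i],.05)[0])
print("bgr",img[185,322],img[255,328],img[200,400],img[100,60],img[150,560//3])
roi[:]=0;roi[170:270,120:262]=1
blk=((hsv[...,2]<50)&(roi>0)).astype(np.uint8)
n,l,st,ce=cv2.connectedComponentsWithStats(blk)
for i in range(1,n):
    if st[i,4]>30: print("case blk",ce[i],st[i],onplane(c,ce[i],.142)[0])
E
```

```text
bgr [165 166 171] [108 111 113] [164 146 166] [146 141 131] [146 140 132]
```

View pics/a.png

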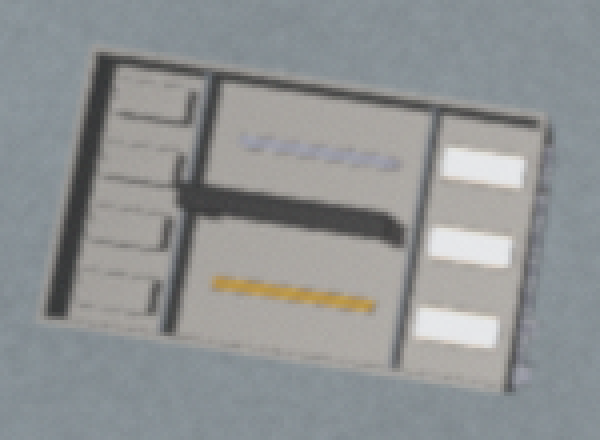

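View pics/b.png

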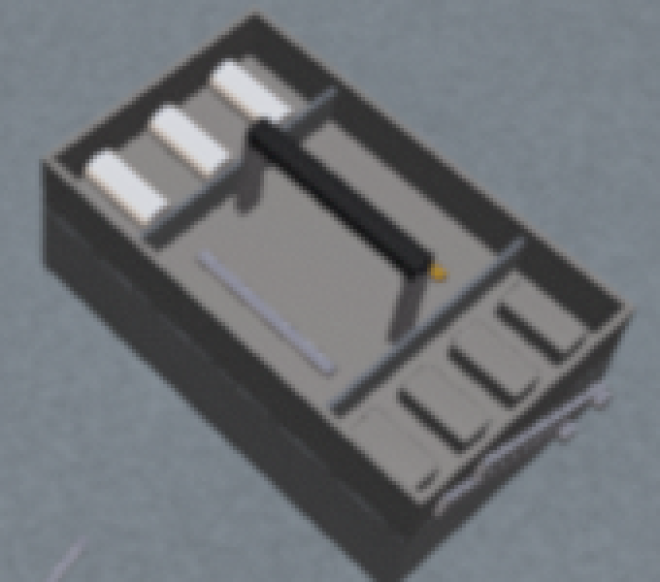

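Run:
```python
from h import *
c=cam("top"); s=cam("scene")
print("base",onplane(c,[[195,410]],.0))
# rim corners in top crop a (scale 4, offset 115,165)
A=np.array([[97,50],[550,118],[512,390],[44,318]])/4+[115,165]
P=onplane(c,A,.111); print("rim",P.round(3)); print("ctr",P.mean(0))
B=np.array([[255,12],[632,308],[420,505],[45,160]])/3.882+[270,190]
Q=onplane(s,B,.111); print("rim scene",Q.round(3),Q.mean(0))
print("handle top",onplane(c,(np.array([[180,193],[403,232]])/4+[115,165]),.149))
print("handle scene",onplane(s,(np.array([[262,130],[420,262]])/3.882+[270,190]),.149))
# link points on +y world end plane
p0=(P[0]+P[3])/2; n=P[0]-P[3]; e=n/np.linalg.norm(n); n=np.array([-e[1],e[0],0]); n*=np.sign(n[1]); p0=p0+n*.006
for uv in [[440,510],[490,465],[565,432],[600,395]]:
    o,d=ray(s,*(np.array(uv)/3.882+[270,190])); t=((p0-o)@n)/(d@n); print("link",(o+t*d).round(3))
for im,name in((c,"top"),(s,"sc")):
    hsv=cv2.cvtColor(im["img"],cv2.COLOR_BGR2HSV)
    blk=(hsv[...,2]<70).astype(np.uint8)
    n_,l,st,ce=cv2.connectedComponentsWithStats(blk)
    for i in range(1,n_):
        if 12<st[i,4]<900: print(name,ce[i].round(1),st[i],onplane(im,ce[i],.051)[0].round(3))
```

```text
base [[0.04559257 0.00497511 0.        ]]
rim [[ 0.621  0.131  0.111]
 [ 0.579 -0.144  0.111]
 [ 0.415 -0.121  0.111]
 [ 0.459  0.156  0.111]]
ctr [0.51848042 0.00534207 0.111     ]
rim scene [[ 0.419 -0.109  0.111]
 [ 0.46   0.162  0.111]
 [ 0.626  0.137  0.111]
 [ 0.583 -0.137  0.111]] [0.52207276 0.01303707 0.111     ]
handle top [[ 0.52895931  0.0676837   0.149     ]
 [ 0.50583964 -0.06036862  0.149     ]]
handle scene [[ 0.51380591 -0.04159132  0.149     ]
 [ 0.53129336  0.0693292   0.149     ]]
link [0.599 0.14  0.066]
link [0.559 0.146 0.063]
link [ 0.472  0.16  -0.012]
link [ 0.444  0.164 -0.003]
top [383.4 172.8] [380 170   8   7  23] [ 0.646 -0.485  0.051]
top [135.  210.3] [128 179  16  65 216] [0.549 0.158 0.051]
top [400.7 193.8] [397 191   8   7  25] [ 0.59  -0.528  0.051]
top [168.4 214.9] [160 211  25  10  83] [0.537 0.073 0.051]
top [316.3 216.3] [314 215   6   4  16] [ 0.531 -0.306  0.051]
top [396.3 245.8] [393 243   8   7  26] [ 0.454 -0.511  0.051]
top [369.8 280.1] [368 278   5   5  15] [ 0.368 -0.439  0.051]
top [521.  325.9] [484 320  76  13 468] [ 0.251 -0.81
[... 1214 characters left out ...]
4  36 200] [ 0.491 -0.292  0.051]
sc [557.4 182.1] [554 176   6  12  41] [-0.007  0.271  0.051]
sc [158.4 190.3] [154 187  10   8  58] [ 0.648 -0.482  0.051]
sc [225.9 204.8] [222 201   9   9  66] [ 0.574 -0.319  0.051]
sc [200.2 217.1] [196 213  10   9  72] [ 0.641 -0.34   0.051]
sc [218.8 226.8] [193 213  51  28 247] [ 0.633 -0.286  0.051]
sc [321.5 242.9] [308 232  26  22 112] [ 0.516 -0.073  0.051]
sc [406.2 275.9] [398 269  18  14  48] [0.469 0.119 0.051]
sc [415.2 289.4] [396 275  34  31 155] [0.486 0.151 0.051]
sc [393.9 287.1] [386 280  17  15  47] [0.51  0.113 0.051]
sc [381.3 298.9] [373 291  18  15  43] [0.551 0.108 0.051]
sc [389.4 311.3] [385 308   9   8  17] [0.565 0.136 0.051]
```

```bash
cat >> h.py <<'E'
C0=np.array([.520,.009]); YAW=np.radians(180-8.7)   # case centre, direction of case +x
def ex(): return np.array([np.cos(YAW),np.sin(YAW)])
def hpos(q,dz=0):
    x=.1199*(np.cos(.468)-np.cos(.468+q)); z=.1199*(np.sin(.468+q)-np.sin(.468))
    return np.r_[C0+ex()*x,.142+z+dz]
def tilt(yaw,a,b=0): # rotate down-pose about the closing line by a, then about horizontal normal by b
    r=rot(down(yaw))*R.from_euler("y",a)*R.from_euler("x",b); q=r.as_quat(); return [q[3],q[0],q[1],q[2]]
E
python3 - <<'E'
from h import *
for y in (YAW,YAW-np.pi):
  for a in np.radians([-40,-20,0,20,40]):
   for b in np.radians([-30,0,30]):
    r=rot(tilt(y,a,b))
    res=[]
    for q in (0,.6,1.1,1.6,1.9,2.2):
        p=hpos(q)+r.apply([0,0,.012])
        s=manip.solve_ik(p,tilt(y,a,b)); res.append('.' if s is None else 'X')
    print(np.degrees([y,a,b]).round(), ''.join(res), r.apply([0,0,1]).round(2))
E
```

```text
[171. -40. -30.] XXXXXX [-0.41  0.63 -0.66]
[171. -40.   0.] XXXXXX [ 0.1   0.64 -0.77]
[171. -40.  30.] XX.... [ 0.58  0.47 -0.66]
[171. -20. -30.] XXXXXX [-0.45  0.37 -0.81]
[171. -20.   0.] XXXXXX [ 0.05  0.34 -0.94]
[171. -20.  30.] XX.... [ 0.54  0.22 -0.81]
[171.   0. -30.] XXXXXX [-0.49  0.08 -0.87]
[171.   0.   0.] XXXXXX [ 0.  0. -1.]
[171.   0.  30.] XXX... [ 0.49 -0.08 -0.87]
[171.  20. -30.] XXXXXX [-0.54 -0.22 -0.81]
[171.  20.   0.] XXXXXX [-0.05 -0.34 -0.94]
[171.  20.  30.] XXX... [ 0.45 -0.37 -0.81]
[171.  40. -30.] XXXXXX [-0.58 -0.47 -0.66]
[171.  40.   0.] XXXXXX [-0.1  -0.64 -0.77]
[171.  40.  30.] XXXX.. [ 0.41 -0.63 -0.66]
[ -9. -40. -30.] XXXX.. [ 0.41 -0.63 -0.66]
[ -9. -40.   0.] XXXXXX [-0.1  -0.64 -0.77]
[ -9. -40.  30.] XXXXXX [-0.58 -0.47 -0.66]
[ -9. -20. -30.] XXX... [ 0.45 -0.37 -0.81]
[ -9. -20.   0.] XXXXXX [-0.05 -0.34 -0.94]
[ -9. -20.  30.] XXXXXX [-0.54 -0.22 -0.81]
[ -9.   0. -30.] XXX... [ 0.49 -0.08 -0.87]
[-9.  0.  0.] XXXXXX [ 0.  0. -1.]
[-9.  0. 30.] XXXXXX [-0.49  0.08 -0.87]
[ -9.  20. -30.] XX.... [ 0.54  0.22 -0.81]
[-9. 20.  0.] XXXXXX [ 0.05  0.34 -0.94]
[-9. 20. 30.] XXXXXX [-0.45  0.37 -0.81]
[ -9.  40. -30.] XX.... [ 0.58  0.47 -0.66]
[-9. 40.  0.] XXXXXX [ 0.1   0.64 -0.77]
[-9. 40. 30.] XXXXXX [-0.41  0.63 -0.66]
```

Run:
```python
from h import *
for y in (YAW,YAW-np.pi): print(np.round(manip.solve_ik(np.r_[C0,.30],down(y)),2))
manip.move_to(np.r_[C0,.30],down(YAW-np.pi))
c=cam("wrist","w1"); s=manip.sense(); print(s["t"],s["q"].round(2) if hasattr(s["q"],'round') else s["q"],s["ee_pos"],c["vfov"],c["xyz"],c["orientation"])
```

```text
[ 0.71  0.49 -1.22  1.65  0.47  1.34  2.4 ]
[ 0.55  0.38 -0.89  1.65  0.3   1.26 -0.55]
2.7 [ 0.55  0.38 -0.89  1.65  0.31  1.26 -0.55] [0.52013191 0.00779093 0.29975796] 59.144182350644975 [0.53252949 0.08839756 0.44251016] [ 0.16102594  0.9839389  -0.07590853 -0.0131449 ]
```

View pics/w1.png

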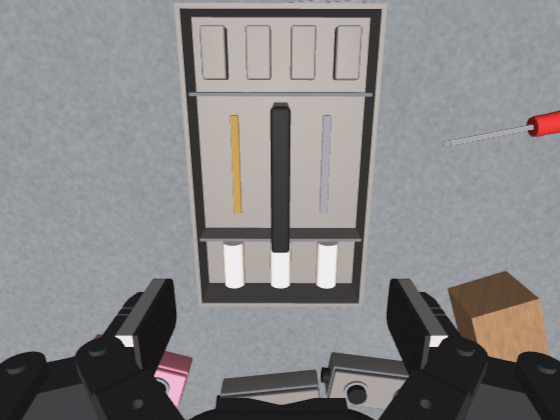

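Run:
```python
from h import *
c=cam("wrist"); g=cv2.cvtColor(c["img"],cv2.COLOR_BGR2GRAY)
m=(g[:262,262:300]<60).astype(np.uint8); m[:98]=0
n,l,st,ce=cv2.connectedComponentsWithStats(m); i=1+st[1:,4].argmax(); print(st[i]+[262,0,0,0,0])
pts=np.argwhere(l==i)[:,::-1]+[262,0]
for v in (115,170,225,240):
    r=pts[pts[:,1]==v][:,0]; print(v,r.min(),r.max(),onplane(c,[[r.mean(),v]],.149).round(4))
P=onplane(c,[[281,107],[281,250]],.149);print(P,P.mean(0))
print("rim",onplane(c,[[178,7],[385,7],[364,304],[200,304]],.111).round(4))
```

```text
[ 270  107   20  145 1466]
115 271 289 [[0.5277 0.0655 0.149 ]]
170 271 289 [[0.521  0.0227 0.149 ]]
225 272 288 [[ 0.5136 -0.0245  0.149 ]]
240 272 288 [[ 0.5115 -0.0382  0.149 ]]
[[ 0.52936079  0.07128947  0.149     ]
 [ 0.51088868 -0.04764568  0.149     ]] [0.52012473 0.01182189 0.149     ]
rim [[ 0.4594  0.1581  0.111 ]
 [ 0.623   0.1327  0.111 ]
 [ 0.5836 -0.1391  0.111 ]
 [ 0.4157 -0.1131  0.111 ]]
```

```bash
sed -i 's/^C0=.*/C0=np.array([.5198,.0105]); YAW=np.radians(180-8.8)/' h.py
cat >> h.py <<'E'
D=down(YAW-np.pi)
def st(tag=""):
    s=manip.sense(); print(tag,round(s["t"],2),np.round(s["ee_pos"],4),"F",np.round(s["ft_force"],1),"T",np.round(s["ft_torque"],2),"op",round(s["opening"],4),"g",round(s["grip_force"],1)); return s
E
python3 - <<'E'
from h import *
manip.servo_line(hpos(0,-.0165),D,v=.12); st("down")
manip.set_gripper(0.0); st("grip")
for q in (.03,.06,.1):
    manip.servo_line(hpos(q,-.0165),D,v=.03); st(q)
E
```

```text
down 4.36 [0.5202 0.0106 0.1261] F [ 0.1 -0.6  0.4] T [-0.04 -0.02 -0.02] op 0.0851 g 0.0
grip 5.0 [0.5196 0.0105 0.1257] F [-2.  -0.7  4.2] T [-0.03  0.35 -0.08] op 0.0147 g 60.9
0.03 5.27 [0.5182 0.0107 0.1286] F [ 1.2  1.2 -3.7] T [ 0.03 -0.29 -0.08] op 0.015 g 59.9
0.06 5.53 [0.5163 0.011  0.1319] F [ 0.1  0.4 -3.8] T [ 0.05 -0.3  -0.07] op 0.0151 g 59.9
0.1 5.84 [0.5138 0.0114 0.1361] F [ 2.5 -0.  -3.9] T [ 0.04 -0.3  -0.14] op 0.0149 g 59.9
```

```bash
cat >> h.py <<'E'
def swing(qs,v,dz=-.0165,lim=25):
    for q in qs:
        manip.servo_line(hpos(q,dz),D,v=v); s=manip.sense()
        if np.linalg.norm(s["ft_force"])>lim: st(f"LIMIT {q}"); return False
    return True
E
python3 - <<'E'
from h import *
for a in ([.25,.4,.6],[.8,1.0,1.2],[1.4,1.6,1.8],[1.95,2.05]):
    ok=swing(a,.07); st(a[-1])
    if not ok: break
E
```

```text
0.6 7.15 [0.4713 0.0181 0.1766] F [ 1.2 -0.2  0.1] T [ 0.14 -0.38 -0.03] op 0.0147 g 60.3
1.2 8.62 [0.4023 0.029  0.1909] F [-2.3  1.9  8.8] T [ 0.32  0.45 -0.07] op 0.0148 g 61.7
1.8 10.1 [0.3367 0.0392 0.1627] F [-2.6  5.2 -2.6] T [ 1.04  0.34 -0.07] op 0.015 g 60.1
2.05 10.83 [0.317  0.0423 0.1407] F [-0.4  4.6 -5.5] T [ 1.09  0.09 -0.14] op 0.0152 g 59.8
```

Now ease to the stop, release, rise, and go to look at the station.

Run:
```python
from h import *
for q in (2.12,2.17,2.2,2.215):
    manip.servo_line(hpos(q,-.0165),D,v=.03); s=st(q)
    if np.linalg.norm(s["ft_force"])>20: break
manip.set_gripper(.05); s=st("rel")
p=np.array(s["ee_pos"]); manip.servo_line(p+[0,0,.15],None,v=.2)
# station estimate: buttons
t=cam("top"); 
b=onplane(t,[[330,176],[322.5,201.5],[330.5,247.5],[327,275]],.051); print(b.round(3))
m=b[:2].mean(0); 
for y in (0,np.pi/2): pass
d=b[0]-b[1]; ya=np.arctan2(d[1],d[0]); print(m,np.degrees(ya))
for k in (ya+np.pi/2,ya-np.pi/2):
    print(np.degrees(k),np.round(manip.solve_ik(np.r_[m[:2],.25],down(k)),2))
    print(np.round(manip.solve_ik(np.r_[C0+[.01,-.04],.1],down(YAW-np.pi)),2))
```

```text
2.12 11.27 [0.3126 0.043  0.1338] F [-0.4  4.8 -5.5] T [ 1.06  0.1  -0.05] op 0.0148 g 59.8
2.17 11.62 [0.3097 0.0434 0.1287] F [-1.1  5.1 -5.7] T [ 1.05  0.07 -0.13] op 0.0146 g 59.7
2.2 11.88 [0.3086 0.0436 0.1262] F [-3.1  3.4 12.3] T [ 0.75  0.78 -0.06] op 0.0146 g 62.3
2.215 12.13 [0.3086 0.0437 0.1256] F [-9.7  1.3 44. ] T [ 0.26  1.96 -0.07] op 0.0147 g 66.5
rel 12.57 [0.3076 0.0431 0.1243] F [ 0.2 -0.3 -0.5] T [ 0.02 -0.05 -0.  ] op 0.0501 g 0.0
[[ 0.637 -0.344  0.051]
 [ 0.57  -0.323  0.051]
 [ 0.451 -0.341  0.051]
 [ 0.382 -0.33   0.051]]
[ 0.60350648 -0.33355419  0.051     ] -17.485413076952607
72.5145869230474 [ 0.9   0.71 -0.9   1.27  0.55  1.41  1.31]
[ 0.68  0.74 -1.13  1.92  0.8   1.02 -0.96]
-107.4854130769526 [ 0.77  0.64 -0.59  1.27  0.35  1.33 -1.68]
[ 0.68  0.74 -1.13  1.92  0.8   1.02 -0.96]
```

Run:
```python
from h import *
manip.set_gripper(.085)
s=manip.sense(); 
manip.move_to([.42,-.12,.30],down(np.radians(-60)))
manip.move_to([.6035,-.3335,.20],down(np.radians(-107.5)))
w=cam("wrist","w2"); t=cam("top","t2")
a=t["img"][150:290,100:380]; a=cv2.resize(a,(560,280),interpolation=3); cv2.imwrite("pics/m.png",np.vstack([w["img"],a]))
st()
```

```text
16.02 [ 0.6037 -0.3323  0.2018] F [-0.5  0.2 -0.5] T [ 0.06 -0.01 -0.04] op 0.085 g 0.0
```

```bash
python3 -c "
import cv2;a=cv2.imread('pics/m.png');cv2.imwrite('pics/m2.png',a[:600])
import numpy as np;w=cv2.imread('pics/w2.png');t=cv2.imread('pics/t2.png');cv2.imwrite('pics/m2.png',np.vstack([cv2.resize(w,(448,336)),cv2.resize(t[130:300,80:304],(344,261),interpolation=3).repeat(1,0) if 0 else cv2.resize(t[150:318,80:380],(448,251),interpolation=3)]))"
```

```text
(no output)
```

View pics/m2.png

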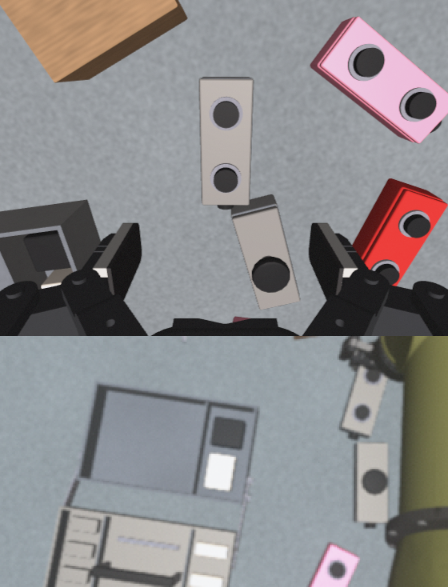

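Run:
```python
from h import *
w=cam("wrist"); g=cv2.cvtColor(w["img"],cv2.COLOR_BGR2GRAY)
m=(g<75).astype(np.uint8); n,l,stt,ce=cv2.connectedComponentsWithStats(m[:258,255:312])
for i in range(1,n):
    if stt[i,4]>100: print(ce[i]+[255,0],stt[i],onplane(w,ce[i]+[255,0],.051)[0].round(4))
print("top face",onplane(w,[[250,98],[315,98],[311,256],[253,256]],.040).round(4))
t=cam("top"); s=300/448
print("bay corners (rim z .065)",onplane(t,np.array([[102,385],[207,404],[188,486],[80,476]])*s+[80,150-336*s],.065).round(4))
print(C0, "pred bay", [ (C0+ex()*a+np.array([-ex()[1],ex()[0]])*b).round(4) for a,b in((-.08,-.135),(-.08,.05),(.08,.05),(.08,-.135))])
```

```text
[281.34285714 142.7515528 ] [ 11 127  31  33 805] [ 0.6389 -0.344   0.051 ]
[281.07617729 224.33379501] [ 12 209  29  31 722] [ 0.573  -0.3232  0.051 ]
top face [[ 0.6783 -0.3304  0.04  ]
 [ 0.663  -0.3794  0.04  ]
 [ 0.5314 -0.3387  0.04  ]
 [ 0.5472 -0.2884  0.04  ]]
bay corners (rim z .065) [[ 0.6172  0.1222  0.065 ]
 [ 0.5839 -0.0561  0.065 ]
 [ 0.4452 -0.0261  0.065 ]
 [ 0.463   0.1533  0.065 ]]
[0.5198 0.0105] pred bay [array([0.6195, 0.1317]), array([ 0.5912, -0.0512]), array([ 0.4331, -0.0267]), array([0.4614, 0.1561])]
```

```bash
cat >> h.py <<'E'
def cpt(x,y,z): e=ex(); return np.r_[C0+e*x+np.array([-e[1],e[0]])*y,z]
E
python3 - <<'E'
from h import *
S=np.radians(-107.5); P=np.array([.6057,-.3338])
manip.servo_line(np.r_[P,.06],down(S),v=.15)
manip.servo_line(np.r_[P,.010],down(S),v=.06); s=st("at")
if abs(s["ft_force"][2])<5:
    manip.set_gripper(.04); st("grip")
    manip.servo_line(np.r_[P,.03],down(S),v=.06); st("lift")
    manip.servo_line(np.r_[P,.19],down(S),v=.2); st("up")
E
```

```text
at 18.19 [ 0.606  -0.3338  0.0104] F [-0.4  0.3  0.1] T [0.04 0.01 0.01] op 0.0852 g 0.0
grip 18.57 [ 0.6061 -0.3339  0.0108] F [-0.2  0.3  4.5] T [0.01 0.18 0.06] op 0.0548 g 66.0
lift 19.06 [ 0.6057 -0.3339  0.0302] F [ 0.1  0.5 -3.8] T [-0.02  0.03 -0.04] op 0.0544 g 65.0
up 20.01 [ 0.6049 -0.3336  0.1885] F [-0.2  0.7 -4.3] T [-0.    0.05  0.04] op 0.0544 g 65.1
```

Run:
```python
from h import *
manip.move_to(cpt(0,-.0475,.19),D); st("over")
manip.servo_line(cpt(0,-.0475,.03),D,v=.12); s=st("low"); f0=s["ft_force"][2]
for z in np.arange(.024,.009,-.0015):
    manip.servo_line(cpt(0,-.0475,z),D,v=.02); s=manip.sense()
    if s["ft_force"][2]-f0>3: break
st("touch"); w=cam("wrist","w3"); t=cam("top","t3")
```

```text
over 21.49 [0.5277 0.0561 0.1897] F [ 0.4 -0.5 -3.7] T [ 0.03  0.02 -0.03] op 0.0549 g 65.0
low 22.98 [0.5275 0.0576 0.0306] F [ 0.2  0.6 -3. ] T [ 0.03 -0.02  0.01] op 0.0546 g 65.0
touch 24.93 [0.5272 0.0575 0.0157] F [-1.5 -1.4  6.2] T [-0.21  0.54 -0.03] op 0.0546 g 66.1
```

View pics/w3.png

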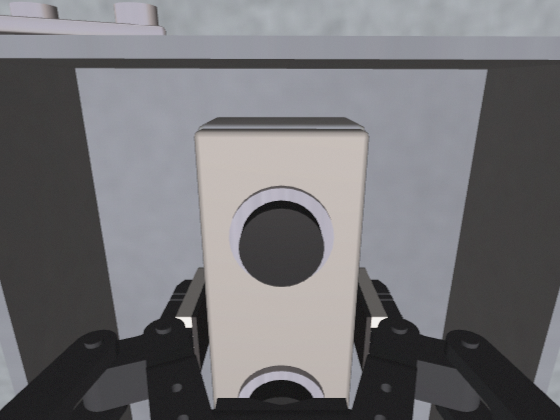

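Run:
```python
from h import *
manip.set_gripper(.08); st("rel")
manip.servo_line(cpt(0,-.0475,.26),D,v=.15)
w=cam("wrist","w4")
manip.move_to(hpos(2.19,.12),D); st("over handle")
manip.servo_line(hpos(2.19,-.0165),D,v=.12); st("at")
t=cam("top"); s=cam("scene")
cv2.imwrite("pics/m4.png",np.hstack([cv2.resize(w["img"],(400,300)),cv2.resize(s["img"][180:360,240:480],(400,300))]))
```

```text
rel 25.4 [0.5272 0.0576 0.015 ] F [-0.4  0.   0. ] T [ 0.02  0.02 -0.01] op 0.0801 g 0.0
over handle 28.11 [0.3103 0.0427 0.2643] F [ 0.  -0.4  0.4] T [-0.03 -0.04 -0.01] op 0.0797 g 0.0
at 29.39 [0.3096 0.0435 0.1274] F [-1.  -0.4 -0.4] T [ 0.02 -0.02  0.03] op 0.08 g 0.0
```

View pics/m4.png

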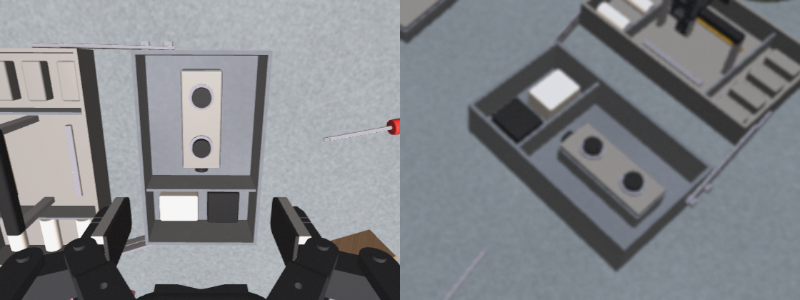

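The station lies flat inside the big bay (wrist crop, about (201,122)), clear of the divider. Next I swing the tray back.

Run:
```python
from h import *
manip.set_gripper(0); st("grip")
ok=swing([2.1,2.0],.03); st(2.0)
for a in ([1.8,1.6,1.4],[1.2,1.0,.8],[.6,.4,.25]):
    if not ok: break
    ok=swing(a,.07); st(a[-1])
if ok: swing([.15,.1,.06],.03); st(.06)
```

```text
grip 30.09 [0.3085 0.0431 0.1273] F [-4.4 -0.5 10.3] T [ 0.11  0.94 -0.1 ] op 0.0151 g 58.7
2.0 31.15 [0.3204 0.0412 0.1463] F [-6.   2.2 -0.1] T [ 0.7   1.23 -0.12] op 0.015 g 59.4
1.4 32.62 [0.3798 0.0319 0.1873] F [-6.6 -1.3 17.4] T [-0.37  1.47 -0.04] op 0.0147 g 61.8
0.8 34.1 [0.4508 0.0208 0.1865] F [ 4.4 -4.3  6.5] T [-0.94 -0.78 -0.07] op 0.0144 g 60.3
0.25 35.49 [0.5043 0.0123 0.15  ] F [ 5.3 -3.1 -1.5] T [-0.73 -1.21 -0.04] op 0.0148 g 59.3
0.06 36.7 [0.517  0.0103 0.1314] F [ 5.6 -2.5 -3.1] T [-0.62 -1.22 -0.11] op 0.0147 g 59.1
```

Run:
```python
from h import *
for q in (.045,.03,.02,.01,0,-.01,-.02):
    manip.servo_line(hpos(q,-.0165),D,v=.015); s=st(q)
    if s["ft_force"][2]>10: break
manip.set_gripper(.06); s=st("rel")
manip.servo_line(np.array(s["ee_pos"])+[0,0,.15],None,v=.12)
manip.wait(.3); w=cam("wrist"); s=cam("scene"); t=cam("top"); st()
P=onplane(w,[[0,0]],.149)
g=cv2.cvtColor(w["img"],cv2.COLOR_BGR2GRAY)
cv2.imwrite("pics/m5.png",np.vstack([np.hstack([cv2.resize(w["img"],(400,300)),cv2.resize(s["img"][180:360,240:480],(400,300))]),np.hstack([cv2.resize(s["img"],(400,300)),cv2.resize(t["img"],(400,300))])]))
```

```text
0.045 36.97 [0.5178 0.0102 0.1299] F [ 6.1 -3.  -3.5] T [-0.57 -1.15 -0.07] op 0.0148 g 59.1
0.03 37.23 [0.5187 0.0101 0.1283] F [ 5.5 -3.4 -4.4] T [-0.61 -1.16 -0.04] op 0.0148 g 59.1
0.02 37.48 [0.5192 0.01   0.1273] F [ 5.4 -3.5 -2.9] T [-0.6  -1.13 -0.07] op 0.0148 g 59.1
0.01 37.73 [0.5195 0.01   0.1268] F [ 2.9 -3.7  3.6] T [-0.78 -0.52 -0.07] op 0.0149 g 60.0
0 37.98 [0.5196 0.01   0.1265] F [-1.5 -5.4 15.8] T [-1.11  0.47 -0.11] op 0.0148 g 61.6
rel 38.48 [0.5196 0.0107 0.1253] F [ 0.  -0.7  0.3] T [0.01 0.01 0.  ] op 0.0601 g 0.0
 40.33 [0.5196 0.0107 0.2752] F [ 0.7 -0.4  0.1] T [-0.03  0.04  0.  ] op 0.0601 g 0.0
```

View pics/m5.png

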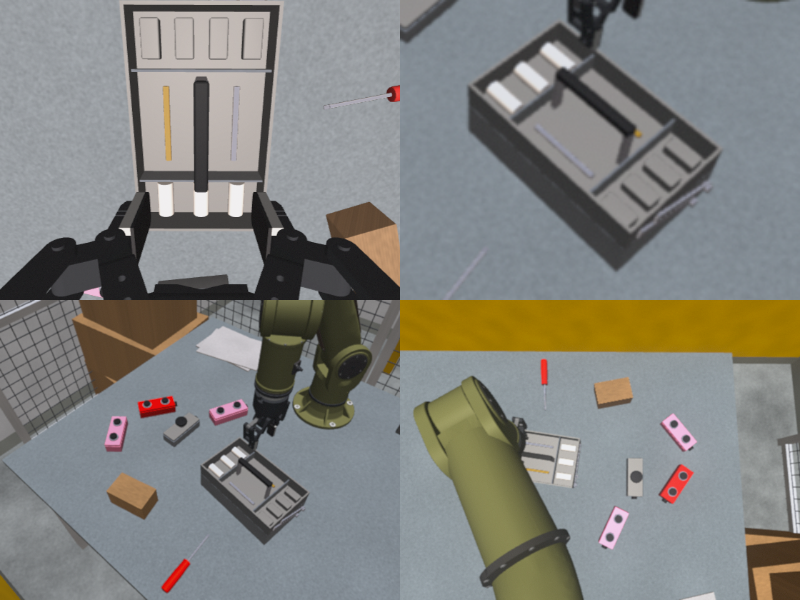

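The case is closed, the tray sits on the rim, and the other objects are where they were.

```bash
python3 -c "
from plant import manip
print(manip.hand_in())"
```

```text
the job is handed in; nothing more can be done
None
```

The two-button station is lying flat on the floor of the big bay, the tray is swung back and lowered, and the case is fully closed; I handed the job in at about 40 s with everything else left alone. The tray actually opened toward the robot, not to its left as the task said, and I briefly pressed it against its open stop with about 44 N at the wrist.

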